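# Clear the knife bench board for oiling

### The job

Get the work board ready for oiling the two knives: with the scraper block, wipe all four wood offcuts off the end of the board into the metal waste tray, so that none is left on or leaning on the board, without touching them with the gripper, and put the block back where it stood, flat on its sole. Then stand the oil can upright on the cleared board, all of its base on the board, setting it down softly and not dropping it. Leave the knives as they lie.

Things in the scene. Friction and masses are not known exactly. Their poses are not given: they have to be found in the camera images.
- board: worn dark plywood work board on two battens, fixed to the bench: 250 mm (own x, away from the robot) by 360 mm (own y), its top 52 mm above the bench. Origin at the centre of its underside, on the bench, z up. The knives lie along its +x strip, the offcuts on the rest.
- tray: shallow open sheet-metal waste tray, fixed on the bench against the +y or the -y end of the board (differs between starts), same yaw as the board: 210 mm (own x) by 110 mm (own y), walls 3 mm thick, 44 mm high (8 mm lower than the board's top), centred 25 mm towards -x of the board's middle. Origin at the centre of its underside.
- scraper: scraper block, loose, 0.40 kg, on its sole on the bench left or right of the board, long axis about along x. Beech sole with steel strips on both long faces: 180 mm long (own y), 48 mm thick (own x), 26 mm high, alike front and back. Upright beech grip on its middle: 26 mm thick (own x), 104 mm long (own y), from 20 to 64 mm height. Origin at the centre of its underside, z up.
- oiler: oil can, loose, 0.22 kg, standing on the bench on the other side from the scraper block: steel body 64 mm across, 46 mm high, shoulder to 60 mm; knurled grey collar 33 mm across from 60 to 102 mm height (grip here); copper spout rising to 129 mm and bending to own +x, tip 51 mm off the axis (close the fingers along own y to clear it). Origin at the centre of its base, z up.
- offcut1: loose sawn-off piece of pale handle wood, 64 mm long (own x), 22 mm wide, 14 mm thick, with a narrowed skew end, about 16 g, lying flat on the board; origin at its middle (7 mm above what it lies on).
- offcut2: loose sawn-off piece of pale handle wood, 58 mm long (own x), 24 mm wide, 14 mm thick, with a narrowed skew end, about 16 g, lying flat on the board; origin at its middle (7 mm above what it lies on).
- offcut3: loose sawn-off piece of pale handle wood, 66 mm long (own x), 20 mm wide, 14 mm thick, with a narrowed skew end, about 16 g, lying flat on the board; origin at its middle (7 mm above what it lies on).
- offcut4: loose sawn-off piece of pale handle wood, 60 mm long (own x), 22 mm wide, 14 mm thick, with a narrowed skew end, about 16 g, lying flat on the board; origin at its middle (7 mm above what it lies on).
- knife1: closed folding knife lying flat along the far (+x) strip of the board, wooden scales with steel ends, 118 mm long (own y), 19 mm wide (own x), 14 mm thick; origin at the centre of its underside. Finished work: leave it alone.
- knife2: closed folding knife lying flat along the far (+x) strip of the board, wooden scales with steel ends, 118 mm long (own y), 19 mm wide (own x), 14 mm thick; origin at the centre of its underside. Finished work: leave it alone.
- bin: blue open parts bin with leather sheaths in it, fixed at the other end of the board from the tray: 170 mm (own x) by 85 mm (own y), 62 mm high, about 13 mm from the board's end. Origin at the centre of its underside. Only in the way.
There are look-alikes about, which are no part of the job. Leave any blue or pink look-alike of the offcut1 alone.

How it is judged:
By the outcome, as a careful person would: the job done as asked, in the order asked, and still so for the second after the job is handed in, with the robot touching nothing.
It also fails if it takes over 72 s, if anything falls off the work surface, if the arm or the gripper's body presses on something with over 40 N, if the wrist force passes 120 N, or if a joint passes its speed limit or range.

### The arm

A 6-joint arm with a two-finger parallel gripper is mounted at the origin on the work surface. World frame = base frame: x ahead of the robot, y to its left, z up, the work surface at z = 0. Lengths are in mm, angles in rad, forces in N, time in s.
With the tool pointing down it reaches from about 350 to 975 mm from the base axis. Payload 7.1 kg.
Tool frame: the origin (TCP) lies between the finger pads; the fingertips stand 19 mm ahead of it and the grasp point (between the pads) is the TCP (ctrl.tcp_to_tips is the distance from the TCP to the fingertips, in mm); z points along the fingers, y is the line along which they close (so a half turn about z gives the same grasp; the last joint's range is limited). The gripper opens to 88 mm and grips with 3 to 60 N. Pads are 20 mm wide; open, the fingers measure 115 mm over their backs; the gripper's body (75 mm by 178 mm) begins 61 mm behind the grasp point.
Start: joints at [-1.121, 0.423, 1.63, -0, 1.089, -0.019], TCP at [282.399, -557.544, 202.875] pointing down, gripper open.
Joint ranges: [-3, 3], [-0.9, 2.11], [0.09, 2.58], [-1.31, 4.45], [0.11, 2.69], [-2.54, 2.54]. Speed limits (rad/s): [2.39, 2.39, 3.01, 3.14, 3.14, 3.14].

### API

Orientations are given as a rotation vector (axis times angle).
In Python, from workcell import status, optics, ctrl gives the robot as it stands. The module is installed in compiled form; this text tells all that it offers.
- The arm moves only by the shell command python3 -m inch 'ROWS'. ROWS is JSON, a list that holds one entry, the list of rows, each a list of 7 numbers: the shift along the tool's x, y, z in mm, then the turn, a rotation vector about the tool's x, y, z in rad, then the opening in per cent of the stroke, from 0 (shut) to 100 (fully open). A call has 1 to 20 rows; each row is the pose to reach, as a shift and turn from the pose commanded when the call began, along the tool's axes at that moment; what a row does not reach only later rows make up. A row lasts 1/10 s, in which the tool goes at most 50 mm and 8.59 degrees, less where a joint would pass 70% of its speed; a pose out of reach is approached as far as the arm can. A call with a gripper value outside its range is refused whole. The fingers move at their own pace and stop on an object; the grip force is fixed at half the most. Time passes only in rows, so rows that repeat a pose let the fingers close. It gives the time, the measured TCP pose, the force, the opening and the grip force at its end, in the units of the state.
- status.get_obs(): the state, without advancing time (a new reading comes with each control period).
- optics.get_image(name): name is "side" or "top"; returns a dict with "frame" (384x512x3 uint8, red, green, blue), "fx", "fy", "cx", "cy" (pixels), "rvec" (rotation vector, rad) and "tvec" (3), from world to camera coordinates, as OpenCV has them. Camera axes: x right, y down, z forward; pixel columns grow to the right and rows downward; lengths in mm; the calibration is good to about 2 mm. A picture is of the moment at which its call begins. There is no depth.
- ctrl.close_job(): hands the job in; it is judged then, once.
The state is a dict: "t": time; "qpos": joint angles; "qvel": joint speeds; "joint_torque": joint torques, N m; "ee_pos": TCP position; "orientation": TCP orientation; "ft_force": force on the tool from outside, world axes, zero at the start; "moment": the same for the moment, N m; "width": finger opening in mm; "grasp_force": force on a finger pad.
Only numpy, scipy, OpenCV 4.12 (cv2) and the standard library are available. Lean on these libraries where they do the work, as an engineer would, in place of code of your own. Each camera call takes 0.05 s, during which the arm holds its last target. There are 200 camera calls.

## Working session

There is one attempt and no reset: what is moved stays moved. The work goes in short steps, Python scripts to look and compute and a shell command to move; the robot and the scene stay as the last step left them, time stands still between calls to the robot, and variables do not carry over. Pictures are saved under pics/ and viewed, at most 10 in all, crops included, and the job is handed in when it is done.

```bash
mkdir -p pics
cat > h.py <<'E'
import numpy as np, cv2
from scipy.spatial.transform import Rotation as R
from workcell import status, optics, ctrl
def cam(n):
    d=optics.get_image(n); np.save('/tmp/%s.npy'%n,d,allow_pickle=True); return d
def last(n): return np.load('/tmp/%s.npy'%n,allow_pickle=True).item()
def K(d): return np.array([[d['fx'],0,d['cx']],[0,d['fy'],d['cy']],[0,0,1.]])
def px2w(d,u,v,z):
    Rm=R.from_rotvec(d['rvec']).as_matrix(); t=np.array(d['tvec']).ravel()
    r=Rm.T@np.linalg.inv(K(d))@np.array([u,v,1.]); c=-Rm.T@t
    return c+r*(z-c[2])/r[2]
def w2px(d,p):
    return cv2.projectPoints(np.array(p,float).reshape(-1,3),np.array(d['rvec'],float),np.array(d['tvec'],float),K(d),None)[0].reshape(-1,2)
def save(d,name,crop=None,s=1):
    im=d['frame'][:,:,::-1]
    if crop: x0,y0,x1,y1=crop; im=im[y0:y1,x0:x1]
    cv2.imwrite('pics/'+name,cv2.resize(im,None,fx=s,fy=s,interpolation=cv2.INTER_CUBIC))
def rows(target,rv=None):
    "shift in current tool axes to reach world target; turn"
    o=status.get_obs(); T=R.from_rotvec(o['orientation'])
    print('shift',np.round(T.inv().apply(np.array(target)-o['ee_pos']),1))
    if rv is not None: print('turn',np.round((T.inv()*R.from_rotvec(rv)).as_rotvec(),4))
E
python3 - <<'E'
from h import *
d=cam('top'); save(d,'top0.png',None,1.5)
e=cam('side'); save(e,'side0.png',None,1.5)
for x in (d,e): print(-R.from_rotvec(x['rvec']).as_matrix().T@np.array(x['tvec']).ravel(),x['fx'])
o=status.get_obs(); print(o['orientation'],R.from_rotvec(o['orientation']).as_matrix().round(3),o['ft_force'],o['width'],o['t'])
E
```

```text
[ 399.5458068    -8.92227879 1018.29222962] 357.8162007319271
[103.20323694 596.32261191 675.43850303] 356.72122459559506
[-3.05436635e+00 -7.29391508e-01  4.60687250e-04] [[ 0.892  0.452 -0.001]
 [ 0.452 -0.892  0.001]
 [ 0.    -0.001 -1.   ]] [ 0.87179192 -0.82379354  0.11352888] 87.80170540455636 0.1
```

View pics/top0.png

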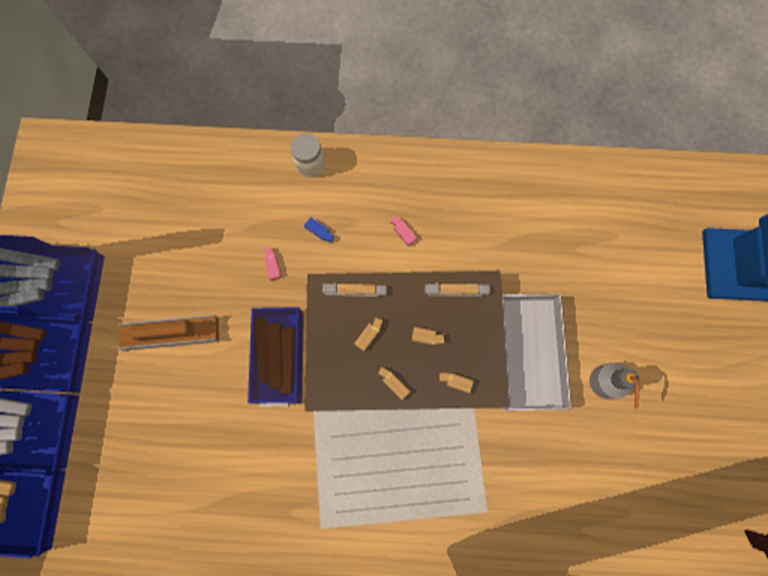

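View pics/side0.png

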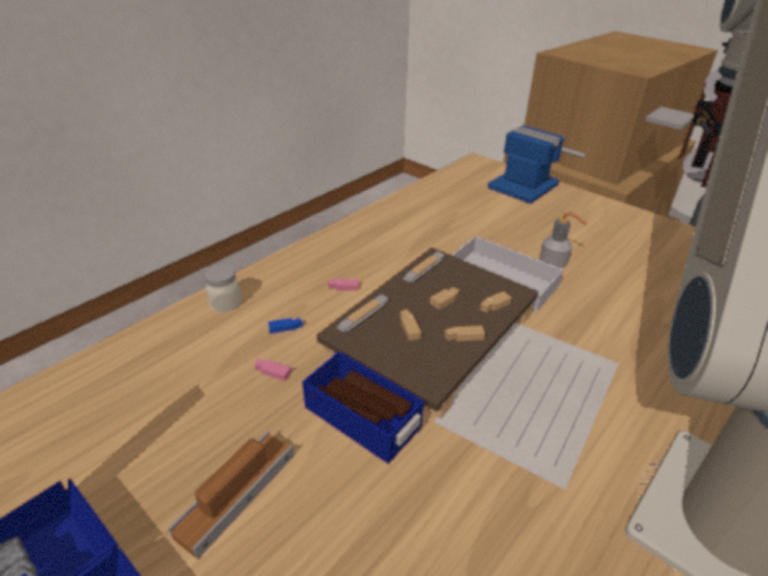

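The top view shows the board at (305-508, 272-410), with the tray on its right (-y) and the bin on its left. The scraper is at (168,332) and the oiler at (612,380). Four pale offcuts lie on the board at (369,333), (428,336), (395,382) and (458,382). The blue and pink look-alikes at (320,230), (404,230) and (272,263) lie off the board and aren't pale wood, so I leave them. An enlarged crop comes next to confirm.

Run:
```python
from h import *
d=last('top'); save(d,'c1.png',(195,175,455,280),3)
save(d,'c2.png',(70,190,210,280),5)
```

```text
(no output)
```

View pics/c1.png

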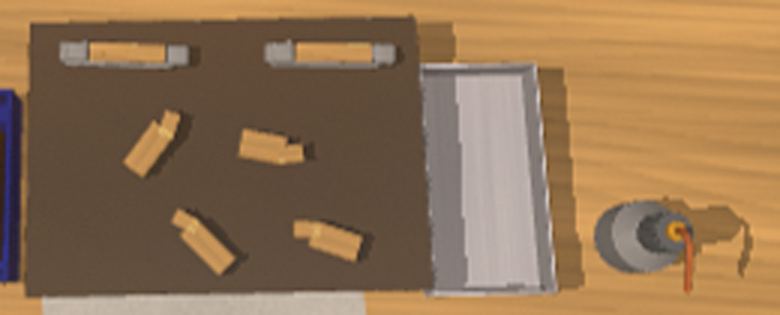

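View pics/c2.png

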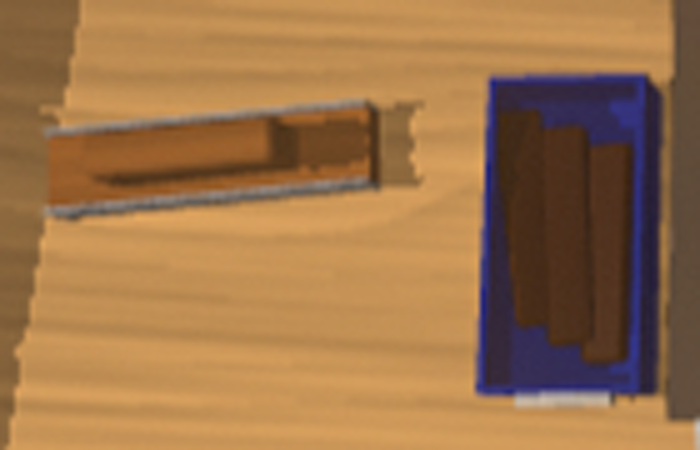

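```bash
cat >> h.py <<'E'
def c(d,pts,s,x0,y0,z): return np.array([px2w(d,(U+.5)/s-.5+x0,(V+.5)/s-.5+y0,z) for U,V in pts]).round(1)
E
python3 - <<'E'
from h import *
d=last('top')
b=c(d,[(31,24),(414,17),(434,290),(26,295)],3,195,175,52); print('board',b,b.mean(0),[np.linalg.norm(b[i]-b[i-1]).round() for i in range(4)])
s=c(d,[(46,132),(372,102),(376,186),(48,213)],5,70,190,26); print('scr',s,s.mean(0),[np.linalg.norm(s[i]-s[i-1]).round() for i in range(4)])
print('tray',c(d,[(422,66),(536,66),(556,292),(434,295)],3,195,175,44))
print('knives',c(d,[(60,42),(190,67),(266,42),(396,67)],3,195,175,60))
print('offs',c(d,[(153,144),(271,148),(205,240),(330,240)],3,195,175,59))
print('oil body',c(d,[(597,235),(632,203),(628,272)],3,195,175,30), 'collar top',c(d,[(677,231)],3,195,175,102),'tip',c(d,[(688,290)],3,195,175,125))
e=last('side')
print('oil side: collar top',px2w(e,561/1.5,222/1.5,102),'body mid',px2w(e,556/1.5,250/1.5,23), 'tip',px2w(e,586/1.5,222/1.5,125))
print('bin',c(d,[(490,77),(648,75),(640,390),(478,392)],5,70,190,62))
E
```

```text
board [[ 641.9  155.    52. ]
 [ 668.3 -200.4   52. ]
 [ 420.7 -220.4   52. ]
 [ 396.4  137.6   52. ]] [531.825 -32.05   52.   ] [np.float64(246.0), np.float64(356.0), np.float64(248.0), np.float64(359.0)]
scr [[532.5 504.5  26. ]
 [559.7 323.9  26. ]
 [512.5 315.7  26. ]
 [487.4 495.9  26. ]] [523.025 410.     26.   ] [np.float64(46.0), np.float64(183.0), np.float64(48.0), np.float64(182.0)]
tray [[ 623.8 -209.9   44. ]
 [ 629.7 -315.5   44. ]
 [ 425.1 -330.1   44. ]
 [ 416.5 -222.2   44. ]]
knives [[ 624.3  125.5   60. ]
 [ 607.5    5.    60. ]
 [ 634.8  -63.4   60. ]
 [ 617.9 -182.9   60. ]]
offs [[ 535.    34.3   59. ]
 [ 537.3  -71.9   59. ]
 [ 452.4  -16.9   59. ]
 [ 458.6 -127.1   59. ]]
oil body [[ 478.3 -372.9   30. ]
 [ 509.2 -405.7   30. ]
 [ 446.8 -399.9   30. ]] collar top [[ 479.7 -413.9  102. ]] tip [[ 430.5 -410.5  125. ]]
oil side: collar top [ 478.65966772 -402.53412422  102.        ] body mid [ 479.987781   -417.03462163   23.        ] tip [ 425.88966617 -398.27522716  125.        ]
bin [[571.2 249.4  62. ]
 [577.  163.6  62. ]
 [409.4 152.3  62. ]
 [403.6 237.   62. ]]
```

The crop confirms four pale offcuts on the board, in the crop at (153,144), (271,148), (205,240) and (330,240). The measured sizes match the description: board 357x247, scraper 182x47. Next, the shift to a pose above the scraper.

```bash
cat >> h.py <<'E'
def goto(x,y,z,a):
    yy=np.array([np.cos(a),np.sin(a),0]); zz=np.array([0,0,-1.]); 
    rows((x,y,z),R.from_matrix(np.c_[np.cross(yy,zz),yy,zz]).as_rotvec())
YAW=.073
def bd(bx,by): return np.array([532+bx*np.cos(YAW)-by*np.sin(YAW),-32+bx*np.sin(YAW)+by*np.cos(YAW)]).round(1)
E
python3 -c "
from h import *
goto(523,410,150,.144)"
```

```text
shift [ 651.8 -753.8   53.2]
turn [-1.200e-03 -9.000e-04 -1.246e+00]
```

```bash
python3 -m inch '[[[300,-350,0,0,0,-0.6,100],[300,-350,0,0,0,-0.6,100],[300,-350,0,0,0,-0.6,100],[300,-350,0,0,0,-0.6,100],[300,-350,0,0,0,-0.6,100],[652,-754,53,-0.001,-0.001,-1.246,100],[652,-754,53,-0.001,-0.001,-1.246,100],[652,-754,53,-0.001,-0.001,-1.246,100],[652,-754,53,-0.001,-0.001,-1.246,100],[652,-754,53,-0.001,-0.001,-1.246,100],[652,-754,53,-0.001,-0.001,-1.246,100],[652,-754,53,-0.001,-0.001,-1.246,100],[652,-754,53,-0.001,-0.001,-1.246,100],[652,-754,53,-0.001,-0.001,-1.246,100],[652,-754,53,-0.001,-0.001,-1.246,100],[652,-754,53,-0.001,-0.001,-1.246,100],[652,-754,53,-0.001,-0.001,-1.246,100],[652,-754,53,-0.001,-0.001,-1.246,100],[652,-754,53,-0.001,-0.001,-1.246,100],[652,-754,53,-0.001,-0.001,-1.246,100]]]'; python3 -c "
from h import *
goto(523,410,49,.144)"
```

```text
t: 2.1
ee_pos: [523.2, 411.7, 149.2]
orientation: [2.055, 2.375, -0.002]
ft_force: [0.4, 0.1, -0.2]
width: 88.3
grasp_force: 0.0
shift [ -1.5  -0.5 100.2]
turn [-0.0004  0.0017  0.0004]
```

```bash
python3 -m inch '[[[0,0,40,0,0,0,100],[0,0,80,0,0,0,100],[0,0,95,0,0,0,100],[0,0,100,0,0,0,100],[0,0,100,0,0,0,100],[0,0,100,0,0,0,100],[0,0,100,0,0,0,0],[0,0,100,0,0,0,0],[0,0,100,0,0,0,0],[0,0,100,0,0,0,0],[0,0,100,0,0,0,0],[0,0,100,0,0,0,0],[0,0,100,0,0,0,0],[0,0,100,0,0,0,0],[0,0,100,0,0,0,0],[0,0,100,0,0,0,0]]]'; python3 -c "
from h import *
e=cam('top');save(e,'g1.png',(60,150,260,290),4)
goto(523,410,150,.144)
o=status.get_obs();print(o['ee_pos'])"
```

```text
t: 3.7
ee_pos: [523.4, 409.6, 49.8]
orientation: [2.055, 2.375, -0.001]
ft_force: [0.4, 0.4, -0.9]
width: 11.4
grasp_force: 0.0
shift [   0.4   -0.3 -100.1]
turn [ 0.0002  0.0013 -0.    ]
[523.42504224 409.55975637  49.85582458]
```

View pics/g1.png

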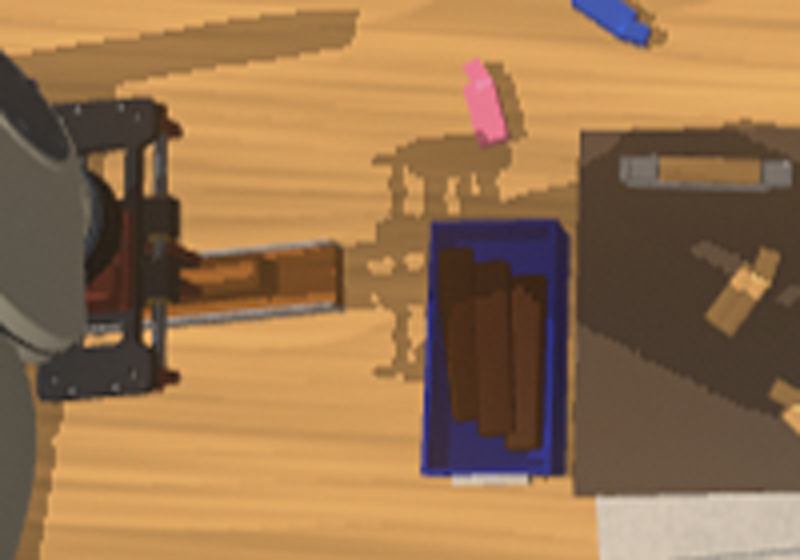

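The jaws are around the grip, but the opening reads 11.4 mm, which is less than the 26 mm grip. The arm hides the grip from the top, so I check the reading and the side view.

```bash
python3 -c "
from h import *
o=status.get_obs();print(o['t'],o['width'],o['grasp_force'],o['ft_force'])
e=cam('side');save(e,'g2.png',(70,200,270,350),4)
print((w2px(e,[(523.4,409.6,49.8),(523.4,409.6,30)])-[70,200])*4)"
```

```text
3.75 7.358201801829754 0.0 [-0.29002508  0.52411688 -0.19807305]
[[344.33368534 454.48994472]
 [350.23021508 477.81223606]]
```

View pics/g2.png

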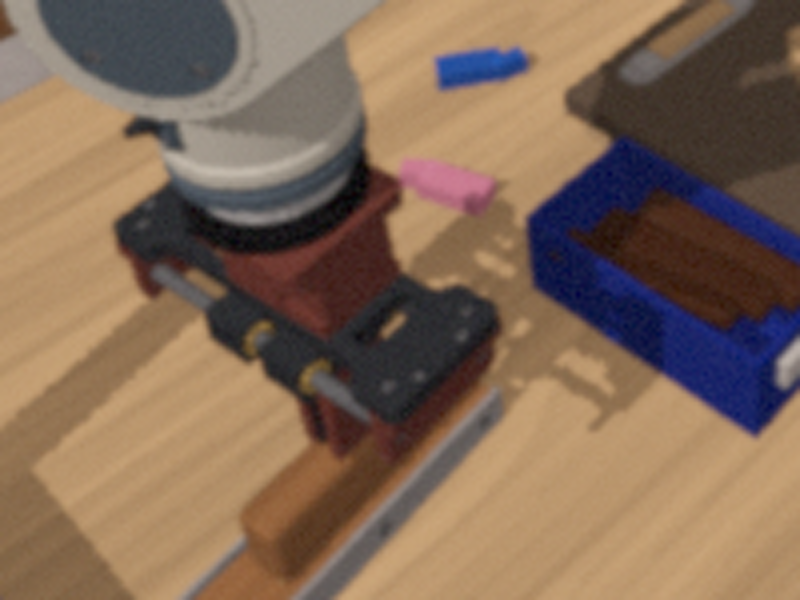

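The width is still falling, so I hold for a few rows to see where it ends.

```bash
python3 -m inch '[[[0,0,0,0,0,0,0],[0,0,0,0,0,0,0],[0,0,0,0,0,0,0],[0,0,0,0,0,0,0]]]'; python3 -c "
from h import *
d=last('top')
e=cam('side');save(e,'g3.png',(70,200,270,350),4); d=cam('top')
print((w2px(d,[(523.4,409.6,49.8),(523.4,409.6,30)])-[60,150])*4)
a=np.hstack([cv2.resize(e['frame'][270:330,130:190,::-1],(400,400),interpolation=3),cv2.resize(d['frame'][195:245,60:110,::-1],(400,400),interpolation=3)]);cv2.imwrite('pics/g4.png',a)
"
```

```text
t: 4.2
ee_pos: [523.4, 409.6, 49.9]
orientation: [2.055, 2.375, -0.001]
ft_force: [-0.2, 0.4, -1.0]
width: 0.5
grasp_force: 0.0
[[193.71255539 279.20916366]
 [205.36956958 283.48217675]]
```

View pics/g4.png

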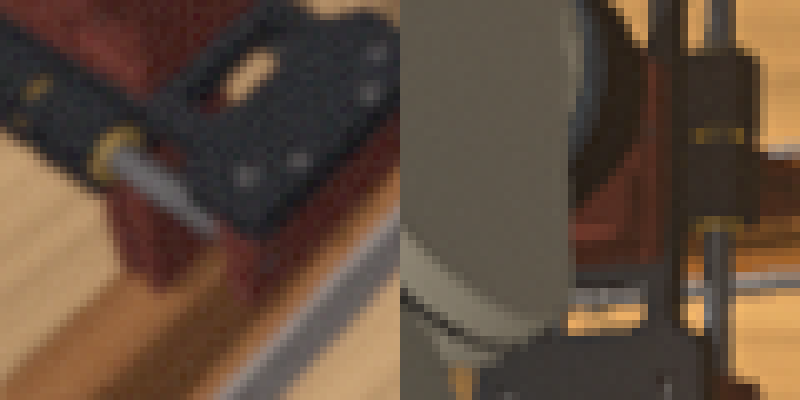

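The opening reads about 0 with no force, yet the picture shows both fingers apart, astride the grip. A small lift will show which is right: the block should add about -4 N.

```bash
python3 -m inch '[[[0,0,-5,0,0,0,0],[0,0,-12,0,0,0,0],[0,0,-20,0,0,0,0],[0,0,-25,0,0,0,0],[0,0,-25,0,0,0,0],[0,0,-25,0,0,0,0],[0,0,-25,0,0,0,0]]]'; python3 -c "
from h import *
e=cam('side');f=last('side')
a=np.hstack([e['frame'][265:375,110:210,::-1]]);cv2.imwrite('pics/g5.png',cv2.resize(a,None,fx=5,fy=5,interpolation=3))
"
```

```text
t: 5.0
ee_pos: [523.2, 409.4, 74.6]
orientation: [2.055, 2.375, -0.002]
ft_force: [0.7, -0.1, 0.4]
width: 0.6
grasp_force: 0.0
```

View pics/g5.png

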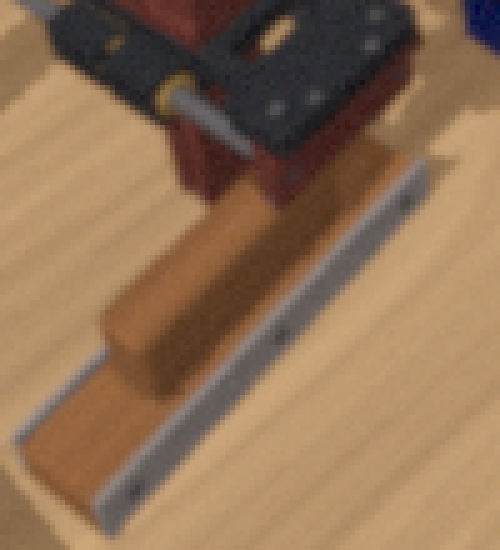

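The block stayed put, with the fingers closed over or behind the grip. I check the block pose in both cameras and the tip constant numerically.

```bash
python3 -c "
from h import *
print(ctrl.tcp_to_tips, status.get_obs()['qpos'])
e=last('side')
f=lambda U,V,z: px2w(e,(U+.5)/5-.5+110,(V+.5)/5-.5+265,z).round(1)
print('sole top corners',f(15,440,26),f(98,497,26),f(425,165,26)); print('bottom',f(112,535,0),f(428,195,0))
print('grip top near corners z64',f(102,330,64),f(160,360,64)); print('finger tip bottom',f(205,200,55),f(205,200,75),f(205,200,95))
P=[(523.2,409.4,55),(523.2,409.4,74),(523,410,64),(523-52*.143,410+52*.99,64),(523+52*.143,410-52*.99,64)]
print('g5 px',((w2px(e,P)-[110,265]+.5)*5-.5).round())
"
```

```text
19.0 [ 6.46751812e-01  6.33139688e-01  1.60913928e+00 -1.57719339e-03
  9.00369152e-01  5.03702765e-01]
sole top corners [530.  506.1  26. ] [488.4 497.1  26. ] [511.3 323.7  26. ]
bottom [487.5 497.5   0. ] [514.6 322.    0. ]
grip top near corners z64 [519.5 467.5  64. ] [493.5 459.9  64. ]
finger tip bottom [545.2 406.4  55. ] [530.9 412.5  75. ] [516.7 418.6  95. ]
g5 px [[231. 237.]
 [224. 208.]
 [227. 225.]
 [122. 326.]
 [321. 134.]]
```

```bash
python3 - <<'E'
from h import *
cam('top'); cam('side')
import shutil; shutil.copy('/tmp/top.npy','/tmp/topA.npy'); shutil.copy('/tmp/side.npy','/tmp/sideA.npy')
E
python3 -m inch '[[[0,0,0,0,0,0,100],[0,0,0,0,0,0,100],[0,0,0,0,0,0,100],[0,0,0,0,0,0,100],[0,0,0,0,0,0,100],[0,0,0,0,0,0,100],[0,0,0,0,0,0,100],[0,0,0,0,0,0,100],[0,0,0,0,0,0,100],[0,0,0,0,0,0,100],[0,0,0,0,0,0,100]]]'
python3 - <<'E'
from h import *
for n in('top','side'):
    a=last(n+'A')['frame'].astype(int); d=cam(n); b=d['frame'].astype(int)
    m=(np.abs(a-b).sum(2)>60).astype(np.uint8)
    k,l,s,ce=cv2.connectedComponentsWithStats(m)
    print(n,[tuple(map(int,r)) for r in s[1:] if r[4]>12], w2px(d,[(523.2,409.4,55),(523.2,409.4,74)]).round(1).tolist())
    cv2.imwrite('pics/%sB.png'%n,d['frame'][:,:,::-1])
b=last('side')['frame'][265:345,110:230]; a=last('sideA')['frame'][265:345,110:230]
t=last('top')['frame'][190:250,50:130]
h=[cv2.resize(x[:,:,::-1],(390,260),interpolation=3) for x in (a,b)]
cv2.imwrite('pics/g6.png',np.vstack([np.hstack(h),cv2.resize(np.hstack([last('topA')['frame'][185:255,50:140],last('top')['frame'][185:255,50:140]])[:,:,::-1],(780,303),interpolation=3)]))
E
```

```text
t: 6.25
ee_pos: [523.4, 409.6, 74.9]
orientation: [2.055, 2.375, -0.001]
ft_force: [-0.7, -0.3, 0.1]
width: 84.8
grasp_force: 0.0
top [(90, 179, 17, 45, 434), (77, 185, 10, 12, 84), (142, 191, 24, 13, 103), (169, 191, 5, 12, 38), (179, 193, 4, 6, 20), (152, 204, 15, 21, 165), (113, 214, 10, 8, 58), (90, 229, 17, 12, 118), (142, 229, 25, 12, 124), (76, 230, 10, 6, 52)] [[107.7, 219.6], [104.8, 218.5]]
side [(105, 257, 21, 15, 175), (194, 257, 6, 4, 20), (188, 263, 7, 4, 13), (119, 267, 42, 40, 594), (157, 269, 9, 9, 36), (197, 269, 19, 13, 88), (189, 275, 21, 19, 192), (219, 283, 10, 8, 33), (199, 289, 26, 24, 155)] [[155.8, 312.1], [154.4, 306.2]]
```

View pics/g6.png

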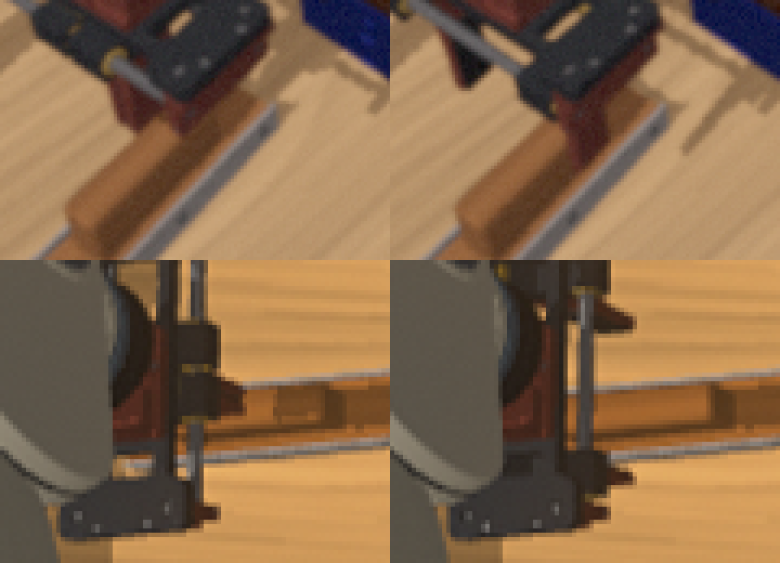

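Run:
```python
from h import *
d,e=last('top'),last('side')
P=lambda d:K(d)@np.c_[R.from_rotvec(d['rvec']).as_matrix(),np.array(d['tvec']).ravel()]
for n,a,b in [('closed',(106,216.5),(150,305)),('right',(106,235.3),(170,315.8)),('left',(106.4,198.9),(134.6,291))]:
    X=cv2.triangulatePoints(P(d),P(e),np.array(a,float),np.array(b,float)); X=(X[:3]/X[3]).ravel(); print(n,X.round(1),w2px(d,X),w2px(e,X))
```

```text
closed [531.9 410.9  69.5] [[105.39773938 215.55347104]] [[151.44156703 305.5289399 ]]
right [481.1 400.9  74.4] [[105.49114596 234.46133508]] [[171.29398041 316.23931432]]
left [578.6 414.5  74.9] [[105.84312104 198.05796531]] [[135.86107118 291.49441174]]
```

The closed pair in the side image sits on top of the grip, just above 64 mm, when the TCP reads 50. So the fingertips really stand about 30 mm higher than nominal. With the jaws open they clear the sole, so I descend further and close, watching force and width.

```bash
python3 -c "
from h import *
e=last('side')
# z of point on ray nearest to plan position
for n,px,pl in [('closed',(150,305),(523.4,409.6)),('right',(170,315.8),(475,402.5)),('left',(134.6,291),(572,416.5))]:
    zs=np.arange(40,120); D=[np.linalg.norm(px2w(e,*px,z)[:2]-pl) for z in zs]; print(n,zs[np.argmin(D)],min(D))
"
python3 -m inch '[[[0,0,10,0,0,0,100],[0,0,20,0,0,0,100],[0,0,28,0,0,0,100],[0,0,34,0,0,0,100],[0,0,40,0,0,0,100],[0,0,45,0,0,0,100],[0,0,48,0,0,0,100],[0,0,50,0,0,0,100],[0,0,50,0,0,0,100]]]'
```

```text
closed 82 6.8440697053655875
right 86 3.4875580648497118
left 86 2.446662449295776
t: 7.25
ee_pos: [523.4, 409.5, 24.7]
orientation: [2.055, 2.375, -0.001]
ft_force: [0.1, -0.9, 0.5]
width: 88.0
grasp_force: 0.0
```

```bash
python3 -m inch '[[[0,0,0,0,0,0,0],[0,0,0,0,0,0,0],[0,0,0,0,0,0,0],[0,0,0,0,0,0,0],[0,0,0,0,0,0,0],[0,0,0,0,0,0,0],[0,0,0,0,0,0,0],[0,0,0,0,0,0,0],[0,0,0,0,0,0,0],[0,0,0,0,0,0,0]]]'
```

```text
t: 8.25
ee_pos: [523.7, 409.7, 25.0]
orientation: [2.055, 2.375, -0.0]
ft_force: [1.3, -0.0, -0.8]
width: 26.0
grasp_force: 30.0
```

The grip is held at 26.0 mm with 30 N, so read z = 25.0 means the sole is on the bench (sole height = reading - 25). Now I lift and check the weight.

```bash
python3 -m inch '[[[0,0,-10,0,0,0,0],[0,0,-40,0,0,0,0],[0,0,-80,0,0,0,0],[0,0,-100,0,0,0,0],[0,0,-100,0,0,0,0],[0,0,-100,0,0,0,0]]]'; python3 -c "
from h import *
print(bd(-30,145),bd(-30,-185)); p=bd(-30,145)
goto(p[0],p[1],125,.073-np.pi/2)"
```

```text
t: 8.85
ee_pos: [522.8, 409.3, 124.5]
orientation: [2.055, 2.375, -0.002]
ft_force: [-0.8, 0.1, -3.9]
width: 25.9
grasp_force: 30.0
[491.5 110.4] [ 515.6 -218.7]
shift [-2.913e+02 -7.390e+01  1.000e-01]
turn [1.0000e-03 1.7000e-03 1.6418e+00]
```

```bash
python3 -m inch '[[[-100,-25,0,0,0,0.5,0],[-100,-25,0,0,0,0.5,0],[-100,-25,0,0,0,0.5,0],[-100,-25,0,0,0,0.5,0],[-291,-74,0,0.001,0.002,1.642,0],[-291,-74,0,0.001,0.002,1.642,0],[-291,-74,0,0.001,0.002,1.642,0],[-291,-74,0,0.001,0.002,1.642,0],[-291,-74,0,0.001,0.002,1.642,0],[-291,-74,0,0.001,0.002,1.642,0],[-291,-74,0,0.001,0.002,1.642,0],[-291,-74,0,0.001,0.002,1.642,0],[-291,-74,0,0.001,0.002,1.642,0],[-291,-74,0,0.001,0.002,1.642,0],[-291,-74,0,0.001,0.002,1.642,0],[-291,-74,0,0.001,0.002,1.642,0],[-291,-74,0,0.001,0.002,1.642,0]]]'; python3 -c "
from h import *
p=bd(-30,145)
goto(p[0],p[1],82,.073-np.pi/2)
d=cam('top');e=cam('side')
a=[cv2.resize(d['frame'][150:290,190:410,::-1],(440,280),interpolation=3),cv2.resize(e['frame'][150:325,160:435,::-1],(440,280),interpolation=3)]
cv2.imwrite('pics/p1.png',cv2.resize(np.vstack(a),None,fx=1.07,fy=1.07))
c=bd(-30,145)
u=np.array([np.cos(.073),np.sin(.073)]);w=np.array([-u[1],u[0]])
print('top: predicted sole-top corners', w2px(d,[np.r_[c+sx*90*u+sy*24*w,126] for sx in(-1,1) for sy in(-1,1)]).round(1).tolist())
print('knife edge pts z14', w2px(d,[(624,125,66)]))
"
```

```text
t: 10.55
ee_pos: [491.8, 111.1, 125.1]
orientation: [-3.139, -0.115, -0.001]
ft_force: [-0.6, -0.1, -3.9]
width: 25.9
grasp_force: 30.0
shift [-0.4  0.7 43.1]
turn [-0.0006 -0.0006  0.0006]
top: predicted sole-top corners [[222.6, 271.2], [202.9, 271.6], [222.9, 199.0], [204.1, 199.3]]
knife edge pts z14 [[214.58431632 188.27180186]]
```

View pics/p1.png

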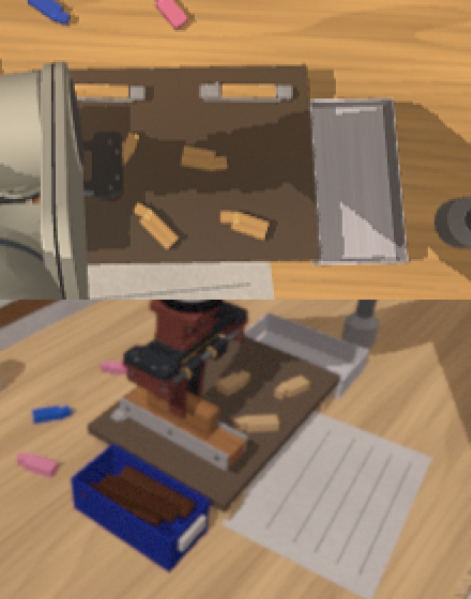

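The block hangs level over the +y end of the board, clear of the bin. The knives and all four offcuts are ahead of it. I have used the 10 views, so from here I check numerically. First the sole's corners in the side image against prediction, then a slow descent.

```bash
python3 -c "
from h import *
e=last('side')
c=np.array([491.8,111.1]);u=np.array([np.cos(.073),np.sin(.073)]);w=np.array([-u[1],u[0]])
print(w2px(e,[np.r_[c-90*u+24*w,126],np.r_[c+90*u+24*w,126]]).round(1).tolist(),'seen (288.5,240.8) (229,210.4)')
for px in((288.5,240.8),(229,210.4)):
    q=px2w(e,*px,126)[:2]-[532,-32]; print('board coords',q@u,q@w)
"; python3 -m inch '[[[0,1,20,0,0,0,0],[0,1,36,0,0,0,0],[0,1,42,0,0,0,0],[0,1,44,0,0,0,0],[0,1,45,0,0,0,0],[0,1,45,0,0,0,0],[0,1,45,0,0,0,0]]]'
```

```text
[[294.4, 241.8], [231.0, 208.1]] seen (288.5,240.8) (229,210.4)
board coords -108.0194697486481 175.07467664928132
board coords 58.5018483356887 179.16290602626214
t: 11.35
ee_pos: [492.5, 110.2, 80.9]
orientation: [-3.139, -0.114, -0.003]
ft_force: [-1.2, -0.7, -4.1]
width: 25.9
grasp_force: 30.0
```

```bash
python3 -m inch '[[[0,6,2,0,0,0,0],[0,16,2,0,0,0,0],[0,30,2,0,0,0,0],[0,44,2,0,0,0,0],[0,58,2,0,0,0,0],[0,72,2,0,0,0,0],[0,86,2,0,0,0,0],[0,100,2,0,0,0,0],[0,114,2,0,0,0,0],[0,128,2,0,0,0,0],[0,142,2,0,0,0,0],[0,156,2,0,0,0,0],[0,170,2,0,0,0,0],[0,182,2,0,0,0,0],[0,194,2,0,0,0,0],[0,204,2,0,0,0,0],[0,214,2,0,0,0,0],[0,222,2,0,0,0,0],[0,226,2,0,0,0,0],[0,226,2,0,0,0,0]]]'; python3 -c "
from h import *
p=bd(-30,-195); goto(p[0],p[1],79,.073-np.pi/2)"
```

```text
t: 13.35
ee_pos: [508.5, -115.8, 78.1]
orientation: [-3.139, -0.113, -0.001]
ft_force: [0.5, 0.3, -3.6]
width: 25.8
grasp_force: 30.0
shift [ -0.4 113.2  -1. ]
turn [-0.0006 -0.0009 -0.0007]
```

```bash
python3 -m inch '[[[0,8,0,0,0,0,0],[0,16,0,0,0,0,0],[0,24,0,0,0,0,0],[0,32,0,0,0,0,0],[0,40,0,0,0,0,0],[0,48,0,0,0,0,0],[0,56,0,0,0,0,0],[0,64,0,0,0,0,0],[0,70,0,0,0,0,0],[0,76,0,0,0,0,0],[0,82,0,0,0,0,0],[0,88,0,0,0,0,0],[0,94,0,0,0,0,0],[0,100,0,0,0,0,0],[0,106,0,0,0,0,0],[0,112,0,0,0,0,0],[0,118,0,0,0,0,0],[0,120,0,0,0,0,0],[0,120,0,0,0,0,0]]]'
```

```text
t: 15.25
ee_pos: [517.3, -235.4, 78.0]
orientation: [-3.139, -0.114, -0.002]
ft_force: [-0.2, -0.3, -4.0]
width: 25.4
grasp_force: 30.0
```

```bash
python3 -m inch '[[[0,0,-25,0,0,0,0],[0,0,-50,0,0,0,0],[0,0,-50,0,0,0,0],[0,0,-50,0,0,0,0]]]'; python3 -c "
from h import *
goto(523.5,409.6,128,.144)"
```

```text
t: 15.65
ee_pos: [517.2, -234.9, 127.9]
orientation: [-3.139, -0.115, -0.002]
ft_force: [-0.1, 0.3, -4.5]
width: 25.6
grasp_force: 30.0
shift [ 5.330e+01 -6.423e+02  2.000e-01]
turn [ 1.1000e-03 -1.4000e-03 -1.6418e+00]
```

```bash
python3 -m inch '[[[53,-642,0,0.001,-0.001,-1.642,0],[53,-642,0,0.001,-0.001,-1.642,0],[53,-642,0,0.001,-0.001,-1.642,0],[53,-642,0,0.001,-0.001,-1.642,0],[53,-642,0,0.001,-0.001,-1.642,0],[53,-642,0,0.001,-0.001,-1.642,0],[53,-642,0,0.001,-0.001,-1.642,0],[53,-642,0,0.001,-0.001,-1.642,0],[53,-642,0,0.001,-0.001,-1.642,0],[53,-642,0,0.001,-0.001,-1.642,0],[53,-642,0,0.001,-0.001,-1.642,0],[53,-642,0,0.001,-0.001,-1.642,0],[53,-642,0,0.001,-0.001,-1.642,0],[53,-642,0,0.001,-0.001,-1.642,0],[53,-642,0,0.001,-0.001,-1.642,0],[53,-642,0,0.001,-0.001,-1.642,0],[53,-642,0,0.001,-0.001,-1.642,0],[53,-642,0,0.001,-0.001,-1.642,0],[53,-642,0,0.001,-0.001,-1.642,0],[53,-642,0,0.001,-0.001,-1.642,0]]]'
python3 - <<'E'
from h import *
goto(523.5,409.6,25,.144)
import shutil
d=cam('top'); cam('side'); shutil.copy('/tmp/top.npy','/tmp/topS.npy')
print(status.get_obs()['ft_force'])
im=cv2.cvtColor(d['frame'],cv2.COLOR_RGB2HSV)
m=((im[...,0]>9)&(im[...,0]<22)&(im[...,1]>90)&(im[...,2]>110)).astype(np.uint8)
# region of board+tray only
poly=np.array([bd(-128,183),bd(128,183),bd(128,-180),bd(80,-180),bd(80,-293),bd(-130,-293)])
px=w2px(d,[np.r_[q,50] for q in poly]).round().astype(np.int32)
M=np.zeros_like(m);cv2.fillPoly(M,[px],1); m&=M
k,l,s,ce=cv2.connectedComponentsWithStats(m)
for i in range(1,k):
    if s[i,4]>8:
        q=px2w(d,*ce[i],52)[:2]-[532,-32]; print(ce[i].round(),s[i,2:],'board',(q@[np.cos(.073),np.sin(.073)]).round(),(q@[-np.sin(.073),np.cos(.073)]).round())
E
```

```text
t: 17.65
ee_pos: [523.6, 408.6, 128.7]
orientation: [-2.056, -2.374, -0.001]
ft_force: [0.3, 0.6, -3.5]
width: 26.2
grasp_force: 30.0
shift [9.000e-01 1.000e-01 1.037e+02]
turn [-0.0001 -0.0007 -0.0008]
[-0.85124597 -0.57489122 -2.96038452]
[269. 181.] [130  14 297] board 125.0 1.0
[237. 192.] [ 25   7 162] board 95.0 90.0
[306. 192.] [ 26   7 181] board 92.0 -101.0
[203. 243.] [  7  81 118] board -43.0 181.0
[376. 233.] [ 28  79 192] board -24.0 -287.0
[338. 208.] [ 5 21 92] board 44.0 -188.0
[353. 227.] [ 20  18 157] board -8.0 -224.0
[341. 259.] [ 5 23 77] board -92.0 -186.0
[349. 259.] [ 10  21 149] board -93.0 -208.0
[327. 273.] [24  4 66] board -129.0 -146.0
```

Numerically, four pale blobs lie in the tray area and none on the board. Two lie along the wall next to the board. I check their height: if they are low in the tray, the side camera can't see them behind the board edge.

Run:
```python
from h import *
e=last('side'); d=last('top')
f=e['frame']; im=cv2.cvtColor(f,cv2.COLOR_RGB2HSV)
m=((im[...,0]>9)&(im[...,0]<22)&(im[...,1]>90)&(im[...,2]>110)).astype(np.uint8)
poly=np.array([bd(-125,180),bd(120,180),bd(120,-178),bd(78,-178),bd(78,-290),bd(-125,-290)])
px=w2px(e,[np.r_[q,52 if i<4 else 46] for i,q in enumerate(poly)]).round().astype(np.int32)
M=np.zeros_like(m);cv2.fillPoly(M,[px],1); m&=M
k,l,s,ce=cv2.connectedComponentsWithStats(m)
print([(ce[i].round().tolist(),s[i,2:].tolist()) for i in range(1,k) if s[i,4]>5])
# edge line and predicted px for the two suspects
for bx in (44,-92): 
  for by,z in((-180,52),(-188,52),(-195,15),(-183,44)): print(bx,by,z,'side',w2px(e,np.r_[bd(bx,by),z]).round(1).tolist(),'top',w2px(d,np.r_[bd(bx,by),z]).round(1).tolist())
# top profiles across edge
for v in (208,259,225): print(v,[tuple(map(int,x)) for x in d['frame'][v,328:348:1]])
```

```text
[([282.0, 172.0], [41, 23, 55]), ([282.0, 176.0], [17, 13, 94]), ([328.0, 179.0], [7, 8, 30]), ([242.0, 207.0], [21, 14, 113])]
44 -180 52 side [[309.1, 172.4]] top [[335.3, 208.4]]
44 -188 52 side [[310.4, 171.3]] top [[338.2, 208.3]]
44 -195 15 side [[310.3, 179.9]] top [[337.8, 210.7]]
44 -183 44 side [[309.3, 174.1]] top [[335.8, 208.9]]
-92 -180 52 side [[349.0, 188.8]] top [[338.6, 258.7]]
-92 -188 52 side [[350.2, 187.5]] top [[341.6, 258.6]]
-92 -195 15 side [[349.1, 196.3]] top [[341.1, 259.2]]
-92 -183 44 side [[349.0, 190.5]] top [[339.0, 258.8]]
208 [(101, 79, 61), (100, 79, 60), (101, 80, 61), (100, 79, 59), (101, 80, 60), (99, 79, 59), (101, 81, 63), (103, 90, 81), (129, 104, 79), (146, 108, 64), (144, 107, 65), (143, 105, 62), (144, 109, 74), (138, 130, 127), (141, 131, 127), (137, 128, 124), (141, 131, 126), (138, 128, 124), (148, 137, 132), (203, 189, 184)]
259 [(77, 62, 49), (77, 63, 50), (77, 62, 50), (76, 62, 48), (77, 62, 50), (77, 62, 50), (77, 62, 49), (76, 61, 48), (77, 61, 48), (76, 60, 47), (94, 78, 64), (150, 132, 116), (148, 109, 64), (148, 111, 66), (147, 112, 70), (143, 121, 99), (117, 104, 94), (100, 75, 46), (147, 109, 65), (146, 110, 66)]
225 [(75, 59, 45), (75, 60, 46), (75, 60, 46), (75, 60, 46), (74, 59, 46), (74, 59, 46), (76, 60, 47), (76, 60, 48), (94, 83, 74), (139, 129, 125), (138, 129, 126), (140, 132, 127), (139, 129, 125), (134, 125, 121), (138, 128, 124), (138, 129, 124), (138, 128, 123), (138, 128, 123), (139, 130, 126), (137, 128, 125)]
```

```bash
python3 -m inch '[[[0,0,30,0,0,0,0],[0,0,60,0,0,0,0],[0,0,85,0,0,0,0],[0,0,95,0,0,0,0],[0,0,99,0,0,0,0],[0,0,101,0,0,0,0],[1,0,102,0,0,0,0],[1,0,103,0,0,0,0],[1,0,103,0,0,0,0],[1,0,103,0,0,0,0]]]'
```

```text
t: 18.75
ee_pos: [524.0, 411.2, 26.9]
orientation: [-2.056, -2.375, -0.005]
ft_force: [0.3, 3.4, 2.8]
width: 26.0
grasp_force: 30.0
```

All the pieces are low in the tray: none is visible to the side camera at the edge, and the rim shows between them and the board. The block is resting on the bench at +2.8 N, so I release it and rise.

```bash
python3 -m inch '[[[0,0,0,0,0,0,100],[0,0,0,0,0,0,100],[0,0,0,0,0,0,100],[0,0,0,0,0,0,100],[0,0,0,0,0,0,100],[0,0,0,0,0,0,100],[0,0,0,0,0,0,100],[0,0,0,0,0,0,100],[0,0,-30,0,0,0,100],[0,0,-70,0,0,0,100],[0,0,-120,0,0,0,100],[0,0,-170,0,0,0,100],[0,0,-200,0,0,0,100],[0,0,-200,0,0,0,100],[0,0,-200,0,0,0,100]]]'
python3 -c "
from h import *
o=status.get_obs();print(o['qpos'])
goto(480,-405,225,-2.8); goto(480,-405,225,0.0)"
```

```text
t: 20.25
ee_pos: [523.2, 410.0, 225.9]
orientation: [-2.056, -2.375, -0.002]
ft_force: [1.0, -0.9, -0.6]
width: 88.0
grasp_force: 0.0
[6.46507226e-01 4.58159408e-01 1.51723848e+00 7.23117055e-04
 1.16519047e+00 5.02180639e-01]
shift [-8.004e+02 -1.598e+02 -1.000e-01]
turn [-1.500e-03 -1.000e-03  2.944e+00]
shift [-8.004e+02 -1.598e+02 -1.000e-01]
turn [ 0.0005 -0.0011  0.144 ]
```

Now I refine the oiler's axis by fitting a silhouette in both cameras, and compare the scraper with its first picture.

Run:
```python
from h import *
from scipy.optimize import minimize
d=cam('top'); e=cam('side')
# scraper: compare with c2 (initial)
a=cv2.imread('pics/c2.png'); im=d['frame'][190:280,70:210,::-1]; b=cv2.resize(im,None,fx=5,fy=5,interpolation=cv2.INTER_CUBIC)
df=np.abs(a.astype(int)-b).sum(2); print('scr region diff',df[80:240,30:400].mean().round(1),'ref bin',df[80:400,480:640].mean().round(1))
g=lambda x:cv2.cvtColor(x,cv2.COLOR_BGR2GRAY)[90:225,40:385].astype(np.float32)
W=np.eye(2,3,dtype=np.float32); cc,W=cv2.findTransformECC(g(a),g(b),W,cv2.MOTION_EUCLIDEAN,(3,200,1e-6)); print('ecc',cc,W.round(3).tolist(),'px/mm ~',5*.36)
def sil(dd,x,y):
    M=np.zeros(dd['frame'].shape[:2],np.uint8); t=np.linspace(0,2*np.pi,40)
    for pr in ([(32,0),(32,46)],[(32,46),(16.5,60)],[(16.5,60),(16.5,102)]):
        P=np.vstack([np.c_[x+r*np.cos(t),y+r*np.sin(t),0*t+z] for r,z in pr])
        cv2.fillConvexPoly(M,cv2.convexHull((w2px(dd,P)*16).round().astype(np.int32)),1,shift=4)
    return M.astype(float)
for dd,n in((d,'top'),(e,'side')):
    hsv=cv2.cvtColor(dd['frame'],cv2.COLOR_RGB2HSV); c0=w2px(dd,(479,-406,40))[0].round().astype(int)
    m=np.zeros(hsv.shape[:2]); sl=np.s_[c0[1]-30:c0[1]+30,c0[0]-35:c0[0]+35]; m[sl]=(hsv[...,1]<70)[sl]
    k,l,s,ce=cv2.connectedComponentsWithStats(m.astype(np.uint8)); m=(l==l[c0[1],c0[0]])&(m>0)
    best=max((( (sil(dd,x,y)*m).sum()/np.maximum(sil(dd,x,y),m).sum()),x,y) for x in range(465,495,2) for y in range(-422,-390,2)); print(n,m.sum(),best)
    cu=((hsv[...,0]<12)|(hsv[...,0]>172))&(hsv[...,1]>120); z=np.zeros_like(cu); z[sl]=cu[sl]
    v,u=np.nonzero(z); print('copper px',len(u),[(int(x),int(y)) for x,y in zip(u,v)][-6:], [(int(x),int(y)) for x,y in zip(u,v)][:4])
    if len(u): i=np.argmax(v) if n=='top' else np.argmax(u); print('tip',px2w(dd,u[i],v[i],125).round(1))
```

```text
scr region diff 25.5 ref bin 10.4
ecc 0.9804812212427877 [[1.0, -0.00800000037997961, -4.0329999923706055], [0.00800000037997961, 1.0, 0.7459999918937683]] px/mm ~ 1.7999999999999998
top 522 (np.float64(0.7710487444608567), 481, -412)
copper px 47 [(423, 269), (424, 269), (423, 270), (424, 270), (423, 271), (424, 271)] [(421, 251), (422, 251), (421, 252), (422, 252)]
tip [ 431.2 -408.1  125. ]
side 1218 (np.float64(0.40969507427677876), 475, -392)
copper px 4 [(376, 143), (383, 143), (376, 144), (384, 144)] [(376, 143), (383, 143), (376, 144), (384, 144)]
tip [ 452.3 -407.4  125. ]
```

Run:
```python
from h import *
d=last('top');e=last('side')
print('spout base',px2w(d,421.5,251.5,110),px2w(d,421.5,251.5,125)); print('tip',px2w(d,423.5,271,125),px2w(d,423.5,271,115))
hsv=cv2.cvtColor(d['frame'],cv2.COLOR_RGB2HSV)
for v in (246,252,258): print(v,[int(x) for x in hsv[v,388:432,1]])
print('col 400',[int(x) for x in hsv[235:275,402,1]])
t=np.linspace(0,2*np.pi,60)
for x,y in((479,-406),(480,-412)):
  for r,z in((32,0),(32,46),(16.5,102)):
    p=w2px(d,np.c_[x+r*np.cos(t),y+r*np.sin(t),0*t+z]); print(x,y,z,p.min(0).round(1),p.max(0).round(1))
hs=cv2.cvtColor(e['frame'],cv2.COLOR_RGB2HSV)
for v in (150,155,168,172): print('side',v,[int(x) for x in hs[v,352:392,1]])
for x,y in((479,-406),(480,-412)):
  for r,z in((32,0),(32,46),(16.5,65),(16.5,100)):
    p=w2px(e,np.c_[x+r*np.cos(t),y+r*np.sin(t),0*t+z]); print(x,y,z,p.min(0).round(1),p.max(0).round(1))
```

```text
spout base [ 479.5676977  -413.26439125  110.        ] [ 478.24617548 -406.58687988  125.        ]
tip [ 431.27146767 -409.34890501  125.        ] [ 431.626622   -413.83149887  115.        ]
246 [141, 142, 142, 141, 142, 141, 142, 129, 50, 35, 40, 40, 40, 36, 39, 39, 36, 34, 32, 29, 34, 32, 29, 30, 31, 31, 30, 32, 28, 16, 17, 33, 54, 75, 111, 142, 148, 144, 146, 146, 142, 144, 144, 142]
252 [140, 142, 141, 143, 140, 74, 40, 45, 45, 50, 41, 38, 38, 38, 36, 38, 38, 38, 40, 35, 49, 43, 21, 26, 22, 21, 20, 16, 36, 212, 205, 200, 187, 178, 178, 181, 150, 32, 128, 147, 146, 145, 144, 144]
258 [141, 141, 143, 144, 140, 135, 80, 37, 47, 46, 54, 50, 43, 37, 39, 37, 37, 38, 37, 36, 34, 33, 36, 33, 40, 42, 49, 44, 41, 23, 23, 20, 23, 42, 79, 162, 186, 181, 145, 143, 142, 147, 144, 142]
col 400 [145, 143, 142, 144, 143, 142, 143, 131, 80, 34, 36, 39, 36, 38, 41, 39, 36, 36, 38, 35, 37, 38, 38, 39, 37, 38, 41, 46, 41, 33, 95, 135, 145, 143, 145, 145, 140, 141, 143, 143]
479 -406 0 [390.1 242.6] [413.  265.7]
479 -406 46 [396.3 241.1] [420.2 265.2]
479 -406 102 [410.7 245.2] [423.8 258.4]
480 -412
[... 491 characters left out ...]
103, 103]
side 168 [103, 104, 105, 105, 106, 109, 111, 103, 86, 45, 23, 23, 22, 21, 23, 20, 20, 22, 22, 22, 27, 24, 21, 16, 26, 29, 18, 37, 75, 105, 116, 113, 117, 111, 112, 113, 115, 113, 114, 113]
side 172 [25, 28, 40, 53, 62, 77, 90, 79, 46, 25, 23, 20, 26, 26, 23, 25, 25, 20, 23, 24, 23, 22, 25, 19, 21, 26, 44, 79, 107, 115, 110, 112, 112, 108, 117, 119, 116, 115, 118, 117]
479 -406 0 [358.3 168.5] [377.8 179.2]
479 -406 46 [360.9 157.2] [380.8 167.6]
479 -406 65 [366.8 154.8] [377.2 160.1]
479 -406 100 [369.  145.5] [379.6 150.7]
480 -412 0 [358.9 167.7] [378.3 178.4]
480 -412 46 [361.5 156.4] [381.4 166.8]
480 -412 65 [367.4 154. ] [377.8 159.2]
480 -412 100 [369.6 144.8] [380.1 149.9]
```

The scraper is back within about 2 mm. The oiler axis is at about (479.5, -411) with the spout toward -x, so the fingers close along y.

```bash
python3 -c "
from h import *
goto(479.5,-411,160,-np.pi/2)"
```

```text
shift [-805.7 -159.9   64.8]
turn [-1.5000e-03  3.2000e-03  1.7148e+00]
```

```bash
python3 -m inch '[[[-806,-160,0,-0.001,0.003,1.715,100],[-806,-160,0,-0.001,0.003,1.715,100],[-806,-160,0,-0.001,0.003,1.715,100],[-806,-160,0,-0.001,0.003,1.715,100],[-806,-160,0,-0.001,0.003,1.715,100],[-806,-160,0,-0.001,0.003,1.715,100],[-806,-160,0,-0.001,0.003,1.715,100],[-806,-160,0,-0.001,0.003,1.715,100],[-806,-160,0,-0.001,0.003,1.715,100],[-806,-160,0,-0.001,0.003,1.715,100],[-806,-160,0,-0.001,0.003,1.715,100],[-806,-160,0,-0.001,0.003,1.715,100],[-806,-160,0,-0.001,0.003,1.715,100],[-806,-160,0,-0.001,0.003,1.715,100],[-806,-160,0,-0.001,0.003,1.715,100],[-806,-160,0,-0.001,0.003,1.715,100],[-806,-160,65,-0.001,0.003,1.715,100],[-806,-160,65,-0.001,0.003,1.715,100],[-806,-160,65,-0.001,0.003,1.715,100],[-806,-160,65,-0.001,0.003,1.715,100]]]'; python3 -c "
from h import *
goto(479.5,-411,52,-np.pi/2)
print(status.get_obs()['ee_pos'])"
```

```text
t: 22.35
ee_pos: [480.3, -409.2, 159.4]
orientation: [-3.138, -0.001, -0.0]
ft_force: [-0.6, -0.8, 0.1]
width: 87.9
grasp_force: 0.0
shift [ -0.9   2.2 107.4]
turn [-0.0039 -0.0002  0.0005]
[ 480.33411152 -409.19544947  159.41071216]
```

```bash
python3 -m inch '[[[0,0,30,0,0,0,100],[0,0,60,0,0,0,100],[0,0,80,0,0,0,100],[0,0,95,0,0,0,100],[0,0,103,0,0,0,100],[0,0,107,0,0,0,100],[0,0,107,0,0,0,100],[0,0,107,0,0,0,0],[0,0,107,0,0,0,0],[0,0,107,0,0,0,0],[0,0,107,0,0,0,0],[0,0,107,0,0,0,0],[0,0,107,0,0,0,0],[0,0,107,0,0,0,0],[0,0,107,0,0,0,0],[0,0,107,0,0,0,0],[0,0,107,0,0,0,0]]]'
```

```text
t: 24.05
ee_pos: [480.7, -410.3, 53.0]
orientation: [-3.14, 0.0, -0.003]
ft_force: [-0.4, -0.6, -0.4]
width: 31.5
grasp_force: 30.0
```

```bash
python3 -m inch '[[[0,0,0,0,0,0,0],[0,0,0,0,0,0,0],[0,0,0,0,0,0,0]]]'
python3 - <<'E'
from h import *
o=status.get_obs();print(o['width'],o['moment'],o['ft_force'])
e=cam('side')
hs=cv2.cvtColor(e['frame'],cv2.COLOR_RGB2HSV)
for v in range(136,184,3): print(v,' '.join('%3d'%x for x in hs[v,350:396,1]))
p=w2px(e,[(480.7,-410.3,z) for z in (53,34,87,68)]);print(p.round(1).tolist())
E
```

```text
t: 24.35
ee_pos: [480.7, -410.3, 53.0]
orientation: [-3.14, 0.0, -0.003]
ft_force: [0.2, -0.6, -1.7]
width: 31.8
grasp_force: 30.0
31.77303464530233 [-0.06746381  0.01916128  0.04035772] [ 0.22904845 -0.55771389 -1.68515894]
136 110 105 100  94 100 107 109 125 110  66  74 116 134 152 135 150 155 154 145 148 138 129 126 115 107  85  61  77 112  97  80 110 136 129  41  75 105 118 115 116 116 116 113 117 113 115
139 107 104 105 105 106 109 112 120 127 126 129 136 129 154 155 152 151 153 144 142 148 139 140 122 124 137 151 136 151 104  74 124 114 108 112 114 111 117 120 113 118 113 114 114 116 119
142 107 107 109 105 107 108 106 108 109 113 108 111 109 110 110 123 126 136 141 151 146 148 145 128 108 104 124 137 146 135 150 144 148 131 123 117 116 115 114 114 118 118 117 117 112 117
145 107 105 106 107 105 105 106 111 108 108 109 113 110 112 112 111 108 113 114 122 159 198 139 133 139 155 141 134 110  64 130 128 119 138 141 145 138 128 123 120 114 114 113 118 116 110
148 107 108 110 109 108 111 109 111 108 113 110 108 108 107 110 109 111 109 119 121 130 127 137 156 153 108 115  99  46  39
[... 1497 characters left out ...]
 45  84 101 108 108 107 109 108 108 110 109 109 106 107 109 113 106 107
175  19  17  15  17  14  15  17  17  17  17  17  13  16  17  18  15  19  20  22  22  21  21  21  24  22  18  25  49  85 105 109 106 109 106 107 109 107 110 109 107 108 108 107 108 108 108
178  14  14  17  17  17  17  17  13  17  17  20  17  15  17  18  17  17  15  15  17  15  17  19  29  44  70  93 104 109 105 104 107 109 105 110 109 107 112 108 109 106 112 107 109 110 108
181  16  17  17  15  15  15  14  17  17  17  15  17  15  18  17  18  17  15  17  15  19  17  16  19  43  86 104 105 110 103 109 110 105 110 113 110 108 110 113 110 110 110 105 107 105 107
[[371.4, 159.8], [370.2, 164.6], [373.6, 150.9], [372.3, 155.9]]
```

The fingers sit at the collar base, holding it at 31.8 mm against the nominal 33. A small lift checks the weight before the carry.

```bash
python3 -m inch '[[[0,0,-5,0,0,0,0],[0,0,-15,0,0,0,0],[0,0,-40,0,0,0,0],[0,0,-75,0,0,0,0],[0,0,-100,0,0,0,0],[0,0,-100,0,0,0,0],[0,0,-100,0,0,0,0],[0,0,-100,0,0,0,0]]]'; python3 -c "
from h import *
p=bd(-30,0);print(p);goto(p[0],p[1],150,-np.pi/2)"
```

```text
t: 25.2
ee_pos: [479.7, -409.7, 151.7]
orientation: [-3.138, 0.0, -0.0]
ft_force: [-0.7, -0.4, -1.9]
width: 32.0
grasp_force: 30.0
[502.1 -34.2]
shift [  22.4 -375.5    3. ]
turn [-0.0036 -0.0002 -0.0002]
```

Weight is on (about -2 N). I carry it at a moderate pace to above the board's middle.

```bash
python3 -m inch '[[[1,-15,0,0,0,0,0],[3,-40,0,0,0,0,0],[5,-70,0,0,0,0,0],[7,-100,0,0,0,0,0],[8,-130,0,0,0,0,0],[10,-160,0,0,0,0,0],[12,-190,0,0,0,0,0],[14,-220,0,0,0,0,0],[15,-250,0,0,0,0,0],[17,-280,0,0,0,0,0],[19,-310,0,0,0,0,0],[20,-335,0,0,0,0,0],[22,-355,0,0,0,0,0],[22,-370,0,0,0,0,0],[22,-376,0,0,0,0,0],[22,-376,15,0,0,0,0],[22,-376,28,0,0,0,0],[22,-376,36,0,0,0,0],[22,-376,38,0,0,0,0],[22,-376,38,0,0,0,0]]]'
python3 - <<'E'
from h import *
import time
f=[]
o=status.get_obs(); print(o['ee_pos'],o['ft_force'])
e=cam('side'); hs=cv2.cvtColor(e['frame'],cv2.COLOR_RGB2HSV)
x,y,_=o['ee_pos']; t=np.linspace(0,2*np.pi,40)
for z in (52,57,62): print(z,w2px(e,np.c_[x+32*np.cos(t),y+32*np.sin(t),0*t+z]).max(0).round(1),w2px(e,np.c_[x+32*np.cos(t),y+32*np.sin(t),0*t+z]).min(0).round(1))
u=int(w2px(e,(x,y,52))[0,0]); print(u,[(v,e['frame'][v,u].tolist()) for v in range(195,236,2)])
E
```

```text
t: 27.2
ee_pos: [502.4, -34.8, 115.4]
orientation: [-3.14, 0.001, -0.001]
ft_force: [0.4, 0.0, -2.1]
width: 31.5
grasp_force: 30.0
[502.39964517 -34.75006952 115.37698962] [ 0.42382878  0.04287288 -2.11061207]
52 [310.3 218.9] [286.5 203.6]
57 [310.5 217.5] [286.6 202.2]
62 [310.7 216.1] [286.7 200.7]
298 [(195, [167, 158, 154]), (197, [176, 166, 163]), (199, [179, 170, 167]), (201, [178, 168, 164]), (203, [139, 131, 129]), (205, [127, 119, 116]), (207, [130, 121, 119]), (209, [130, 121, 119]), (211, [128, 123, 120]), (213, [129, 121, 118]), (215, [117, 110, 107]), (217, [89, 75, 63]), (219, [93, 75, 60]), (221, [91, 74, 59]), (223, [93, 77, 64]), (225, [93, 75, 63]), (227, [92, 76, 61]), (229, [92, 74, 60]), (231, [91, 74, 60]), (233, [92, 74, 58]), (235, [91, 75, 63])]
```

The base shows about 10 mm above the board, as computed. Final descent, slowly.

```bash
python3 -m inch '[[[0,0,1.5,0,0,0,0],[0,0,3,0,0,0,0],[0,0,4.5,0,0,0,0],[0,0,6,0,0,0,0],[0,0,7,0,0,0,0],[0,0,7.5,0,0,0,0],[0,0,8,0,0,0,0],[0,0,8,0,0,0,0]]]'
python3 -m inch '[[[0,0,0.5,0,0,0,0],[0,0,1,0,0,0,0],[0,0,1.3,0,0,0,0],[0,0,1.3,0,0,0,0]]]'
```

```text
t: 28.05
ee_pos: [502.7, -34.4, 107.8]
orientation: [-3.14, 0.0, -0.003]
ft_force: [-0.2, -0.4, -1.9]
width: 31.8
grasp_force: 30.0
t: 28.45
ee_pos: [502.7, -34.4, 106.5]
orientation: [-3.14, 0.0, -0.003]
ft_force: [0.7, -0.2, -2.3]
width: 31.4
grasp_force: 30.0
```

```bash
python3 -m inch '[[[0,0,0.4,0,0,0,0],[0,0,0.8,0,0,0,0],[0,0,1.2,0,0,0,0],[0,0,1.2,0,0,0,0]]]'
python3 -m inch '[[[0,0,0.4,0,0,0,0],[0,0,0.8,0,0,0,0],[0,0,0.8,0,0,0,0]]]'
```

```text
t: 28.85
ee_pos: [502.7, -34.4, 105.3]
orientation: [-3.14, 0.0, -0.003]
ft_force: [0.9, 0.0, -2.1]
width: 31.4
grasp_force: 30.0
t: 29.15
ee_pos: [502.9, -34.5, 104.9]
orientation: [-3.14, 0.0, -0.004]
ft_force: [-1.3, -0.4, 3.8]
width: 31.3
grasp_force: 30.0
```

Contact: the force went from -2 to +3.8 N, so the can stands on the board. I release it and rise clear of the spout.

```bash
python3 -m inch '[[[0,0,0,0,0,0,100],[0,0,0,0,0,0,100],[0,0,0,0,0,0,100],[0,0,0,0,0,0,100],[0,0,0,0,0,0,100],[0,0,0,0,0,0,100],[0,0,0,0,0,0,100],[0,0,0,0,0,0,100],[0,0,-20,0,0,0,100],[0,0,-60,0,0,0,100],[0,0,-110,0,0,0,100],[0,0,-150,0,0,0,100],[0,0,-150,0,0,0,100]]]'
python3 -m inch '[[[-50,350,0,0,0,0,100],[-50,350,0,0,0,0,100],[-50,350,0,0,0,0,100],[-50,350,0,0,0,0,100],[-50,350,0,0,0,0,100],[-50,350,0,0,0,0,100],[-50,350,0,0,0,0,100],[-50,350,0,0,0,0,100],[-50,350,0,0,0,0,100],[-50,350,0,0,0,0,100],[-50,350,0,0,0,0,100],[-50,350,0,0,0,0,100]]]'
python3 - <<'E'
from h import *
d=cam('top'); e=cam('side'); t=np.linspace(0,2*np.pi,40); x,y=502.5,-34.5
for dd,n in((d,'top'),(e,'side')):
    hsv=cv2.cvtColor(dd['frame'],cv2.COLOR_RGB2HSV)
    for z,r in((52,32),(98,32),(154,16.5)):
        p=w2px(dd,np.c_[x+r*np.cos(t),y+r*np.sin(t),0*t+z]); print(n,z,p.min(0).round(1),p.max(0).round(1))
    c0=w2px(dd,(x,y,75))[0].round().astype(int); print(c0)
    f=dd['frame'].astype(int)
    for v in range(c0[1]-30,c0[1]+22,4): print(v,''.join('#' if hsv[v,u,1]<60 else ('c' if (hsv[v,u,0]<12 or hsv[v,u,0]>172) and hsv[v,u,1]>115 else '.') for u in range(c0[0]-25,c0[0]+25)))
# knives, offcuts, scraper
hsv=cv2.cvtColor(d['frame'],cv2.COLOR_RGB2HSV)
m=((hsv[...,0]>9)&(hsv[...,0]<22)&(hsv[...,1]>90)&(hsv[...,2]>110)).astype(np.uint8)
px=w2px(d,[np.r_[bd(*q),50] for q in ((-124,178),(118,178),(118,-180),(80,-180),(80,-285),(-124,-285))]).round().astype(np.int32)
M=np.zeros_like(m);cv2.fillPoly(M,[px],1); k,l,s,ce=cv2.connectedComponentsWithStats(m&M)
print([(ce[i].round(1).tolist(),s[i,2:].tolist()) for i in range(1,k) if s[i,4]>8])
a=cv2.imread('pics/c1.png'); a=cv2.cvtColor(a,cv2.COLOR_BGR2GRAY); b=cv2.cvtColor(cv2.resize(d['frame'][175:280,195:455],None,fx=3,fy=3,interpolation=2),cv2.COLOR_RGB2GRAY)
for sl in (np.s_[30:80,40:210],np.s_[30:80,250:415]): print('knife ecc',cv2.findTransformECC(a[sl].astype(np.float32),b[sl].astype(np.float32),np.eye(2,3,dtype=np.float32),cv2.MOTION_EUCLIDEAN,(3,100,1e-6))[1].round(3).tolist())
E
```

```text
t: 30.45
ee_pos: [505.9, -35.0, 260.3]
orientation: [-3.141, 0.0, -0.02]
ft_force: [0.7, 0.4, -0.1]
width: 87.9
grasp_force: 0.0
t: 31.65
ee_pos: [452.8, -383.3, 253.8]
orientation: [-3.14, -0.003, -0.003]
ft_force: [-0.7, -0.1, -0.9]
width: 87.6
grasp_force: 0.0
top 52 [258.6 224.6] [282.3 248.4]
top 98 [258.6 222.2] [283.4 247.1]
top 154 [265.  225.2] [278.6 238.8]
[271 235]
205 ..................................................
209 ..................................................
213 ..................................................
217 ..................................................
221 ..................................................
225 ..................###############.................
229 ...............#########.....########.............
233 ..............#########...cc..########............
237 .............############.cc.#########............
241 ..............############cc.########.............
245 .................#########cc.#####................
249 ..........................cc......................
253 ..........................cc......................
side 
[... 543 characters left out ...]
..........
206 .............#########################............
210 .............#########################............
214 ..............#######################.............
218 ...................##############.................
222 ..................................................
[([237.3, 191.9], [25, 7, 170]), ([305.6, 192.0], [26, 7, 180]), ([363.0, 195.0], [19, 1, 19]), ([338.2, 208.4], [5, 21, 93]), ([352.6, 227.0], [21, 18, 165]), ([272.2, 238.4], [7, 25, 80]), ([340.9, 258.5], [5, 23, 77]), ([349.2, 258.8], [10, 23, 153])]
knife ecc [[1.0, 0.0, 0.009999999776482582], [-0.0, 1.0, 0.00800000037997961]]
knife ecc [[1.0, -0.0, -0.014999999664723873], [0.0, 1.0, -0.02800000086426735]]
```

The can stands upright at the predicted place, the knives haven't moved (under 0.1 px), all four offcuts are in the tray and the arm is clear. I'm handing in.

```bash
python3 -c "
from workcell import ctrl
print(ctrl.close_job())"
```

```text
the job is handed in; nothing more can be done
None
```

The job is handed in at about 32 s, no verdict shown: camera checks put all four offcuts in the tray, the scraper block back within about 2 mm of where it stood, the oil can upright near the middle of the cleared board after a soft set-down, and the knives unmoved.

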